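Make up a soldering kit and a wiring kit on their kit boards

ROBOT

A 7-joint arm with a two-finger parallel gripper is mounted at the origin on the work surface; the furniture and walls round the work are solid. World frame = base frame: x ahead of the robot, y to its left, z up, the work surface at z = 0. Lengths are in m, angles in rad, forces in N, time in s.
With the tool pointing down it reaches from about 0.425 to 0.925 m from the base axis. Payload 6.8 kg.
Tool frame: the origin (TCP) lies between the finger pads; the fingertips stand r.tcp_to_tips ahead of it and the grasp point (between the pads) lies 3 mm ahead of it (r.tcp_to_tips is the distance from the TCP to the fingertips, in m); z points along the fingers, y is the line along which they close (so a half turn about z gives the same grasp; the last joint's range is limited). The gripper opens to 85 mm and grips with 20 to 120 N. Pads are 22 mm wide; open, the fingers measure 114 mm over their backs; the gripper's body (76 mm by 85 mm) begins 54 mm behind the grasp point. The pads swing forward as they close: fully open they stand 13 mm farther back than shut.
Start: joints at [1.012, 0.477, 0.022, 1.555, -0.011, 1.109, -0.083], TCP at [0.294, -0.608, 0.253] pointing down, gripper open.
Joint ranges: [-2.96, 2.96], [-0.34, 2.1], [-1.41, 1.46], [0.24, 2.44], [-1.37, 4.51], [0.17, 1.92], [-2.96, 2.96]. Speed limits (rad/s): [2.39, 2.39, 3.14, 3.14, 3.14, 3.14, 3.14].

INTERFACE

Orientations are given as a rotation vector (axis times angle).
In Python, from bench import r gives the robot as it stands. The module is installed in compiled form; this text tells all that it offers.
- The arm moves only by the tool step_arm, never from a script. Its argument "moves" is a list of rows, each an object of numbers: "rx", "ry", "rz": the turn, a rotation vector about the tool's x, y, z in degrees; "dx", "dy", "dz": the shift along the tool's x, y, z in mm; "gripper": the opening, from -1 (shut) to 1 (fully open). In form: [{"rx": .., "ry": .., "rz": .., "dx": .., "dy": .., "dz": .., "gripper": ..}, ...]. A call has 1 to 20 rows; each row shifts and turns the commanded pose from where the row before left it, along the tool's axes as they then stand; what a row does not reach is not made up. A row lasts 1/8 s, in which the tool goes at most 62.5 mm and 10.7 degrees, less where a joint would pass 70% of its speed; a pose out of reach is approached as far as the arm can. A call is refused whole if a number of a shift passes 62.5 or a number of a turn 10.7, either way. A call with a gripper value outside its range is refused whole. The fingers move at their own pace and stop on an object; "grip_force" is the grip in N (left out, the last holds). Time passes only in rows, so rows that do not move let the fingers close. It gives the time, the measured TCP pose, the force, the opening and the grip force at its end, in the units of the state.
- r.get_obs(): the state, without advancing time (a new reading comes with each control period).
- r.grab_frame(name): name is "scene" or "top" or "wrist"; returns the picture (420x560x3 uint8, blue, green, red); there is no depth.
- r.camera_info(name): a dict with "mtx" (3x3 intrinsics, pixels), "D" ([k1, k2, p1, p2, k3] as OpenCV has them; the pictures are not rectified), "rvec" (rotation vector, rad) and "tvec" (3), from world to camera coordinates, as OpenCV has them. Camera axes: x right, y down, z forward; pixel columns grow to the right and rows downward; lengths in m; the calibration is good to about 2 mm. A picture is of the moment at which its call begins: read the wrist's pose just before it. camera_info takes no time and is no camera call; for the wrist camera it gives the pose at the moment of the call.
- r.hand_in(): hands the job in; it is judged then, once.
The state is a dict: "clock": time; "joints": joint angles; "qvel": joint speeds; "tau": joint torques, N m; "tcp_pos": TCP position; "orientation": TCP orientation; "contact_force": force on the tool from outside, world axes, zero at the start; "moment": the same for the moment, N m; "grip_width": finger opening in m; "gripper_force": force on a finger pad.
Only numpy, scipy, OpenCV 4.12 (cv2) and the standard library are available. Lean on these libraries where they do the work, as an engineer would, in place of code of your own. Each camera call takes 0.05 s, during which the arm holds its last target. There are 200 camera calls.

TASK

Make up two kits from the stock on the bench and on the blue tin. Soldering kit, on the plywood board with the two round recesses: stand the amber flux bottle in the small recess and the black pot of brass wool in the large one. Wiring kit, on the board with the two oblong recesses: lay the small carton in the large recess and the little black connector housing in the small one. Each thing must end right way up, flat on the floor of its recess, let go and at rest; never tip the flux bottle over.

Things in the scene. Friction and masses are not known exactly. Their poses are not given: they have to be found in the camera images.
- round_board: Plywood kit board with two ROUND recesses, 176 (x) x 102 (y) x 12 mm, screwed to the bench so that it cannot move. Origin: centre of its underside, on the bench; x along its length, y across it, z up. Both recesses are 4 mm deep (floor 8 mm, rim 12 mm above the bench; the floor is lined with thin grey felt). The large one (diameter 82 mm) is centred at x = -37, y = 0 mm, the small one (diameter 56 mm) at x = +50, y = 0 mm.
- oblong_board: Plywood kit board with two OBLONG recesses, 178 (x) x 92 (y) x 12 mm, screwed to the bench so that it cannot move. Origin: centre of its underside, on the bench; x along its length, y across it, z up. Both recesses are 4 mm deep (floor 8 mm, rim 12 mm above the bench; the floor is lined with thin grey felt) and have their long sides along the board's x. The large one (101 x 71 mm) is centred at x = -30, y = 0 mm, the small one (50 x 38 mm) at x = +55, y = 0 mm.
- flux_centre (a point): Amber flux bottle with a black screw cap, 78 mm tall, standing on the flat shut lid of the blue tin (56 mm above the bench, fixed): body 40 mm in diameter for at least the lower 40 mm, then a sloping shoulder; cap 23 mm in diameter over the top 16 mm; 50 to 100 g. Point: on its axis, half-way up (39 mm above its underside), where the body can be gripped; z up.
- tip_centre (a point): Tip cleaner: round rigid black pot full of brass wool, 66 mm in diameter, 37 mm high overall (its wall is 32 mm high), standing on the lid of the blue tin; about 90 g. Point: on its axis, 18.5 mm above its underside; z up.
- heatshrink_centre (a point): Small brown carton of heat-shrink sleeves lying on the bench, 55 mm (its x) x 85 mm (its y) x 30 mm high, rigid and closed; about 60 g. Point: its centre, 15 mm above its underside; z up. Either the carton or the connector housing starts at the left, between the tin and the soldering machine (about 0.28 m tall, left of and nearer than it), so come down on it and lift it off well clear of the machine; the other starts at the right, with an upright shelf rack close behind it.
- connector_centre (a point): Small black connector housing with a smooth top, lying on the bench, 22 mm (its x) x 34 mm (its y) x 14 mm high; about 12 g. Point: its centre, 7 mm above its underside; z up.
Things that resemble listed ones, but are neither listed nor needed, are in the scene too. Leave any purple look-alike of the part that bears heatshrink_centre alone.

How it is judged:
By the outcome, as a careful person would: the job done as asked, in the order asked, and still so for the second after the job is handed in, with the robot touching nothing.
It also fails if it takes over 106 s, if anything falls off the work surface, if the arm or the gripper's body presses on something with over 40 N, if the wrist force passes 120 N, or if a joint passes its speed limit or range.

## Working session

There is one attempt and no reset: what is moved stays moved. The work goes in short steps, Python scripts to look and compute and a tool call to move; the robot and the scene stay as the last step left them, time stands still between calls to the robot, and variables do not carry over. Pictures are saved under pics/ and viewed, at most 14 in all, crops included, and the job is handed in when it is done.

Besides the shell and the picture viewer there is one more tool, called as name(argument=value, ...), one argument or row to a line, values as JSON. step_arm: Moves the arm, as the interface text tells. Its arguments: {"type":"object","properties":{"moves":{"type":"array","items":{"type":"object","properties":{"rx":{"type":"number"},"ry":{"type":"number"},"rz":{"type":"number"},"dx":{"type":"number"},"dy":{"type":"number"},"dz":{"type":"number"},"gripper":{"type":"number"}}}},"grip_force":{"type":"number"}},"required":["moves"]}

```bash
mkdir -p pics; python3 - <<'E'
from bench import r
import cv2
o=r.get_obs();print(o['clock'],o['tcp_pos'],o['orientation'],o['grip_width'],r.tcp_to_tips)
for n in("scene","top"):
    f=r.grab_frame(n);cv2.imwrite(f"pics/{n}0.png",f)
    c=r.camera_info(n);print(n,c)
E
```

```text
0.0 [ 0.29381987 -0.60707231  0.25232104] [-3.06040192e+00 -7.01735085e-01  8.57764876e-04] 0.085673664410347 0.022
scene {'mtx': array([[494.96537034,   0.        , 277.16035809],
       [  0.        , 494.96537034, 205.84154945],
       [  0.        ,   0.        ,   1.        ]]), 'D': array([-0.15164308,  0.        ,  0.        ,  0.        ,  0.        ]), 'rvec': array([ 1.13582265, -2.22889219,  1.08775289]), 'tvec': array([0.07042896, 0.38700831, 1.05837795])}
top {'mtx': array([[523.1647403 ,   0.        , 284.85537654],
       [  0.        , 523.1647403 , 202.72743347],
       [  0.        ,   0.        ,   1.        ]]), 'D': array([-0.13549642,  0.        ,  0.        ,  0.        ,  0.        ]), 'rvec': array([ 2.17500335, -2.19983511,  0.08942736]), 'tvec': array([-0.25200516,  0.43677428,  1.44915182])}
```

View pics/scene0.png

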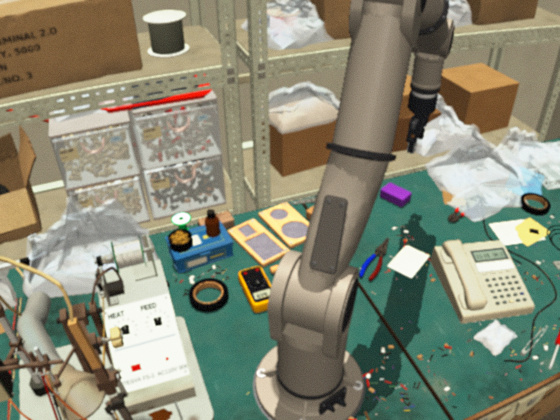

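View pics/top0.png

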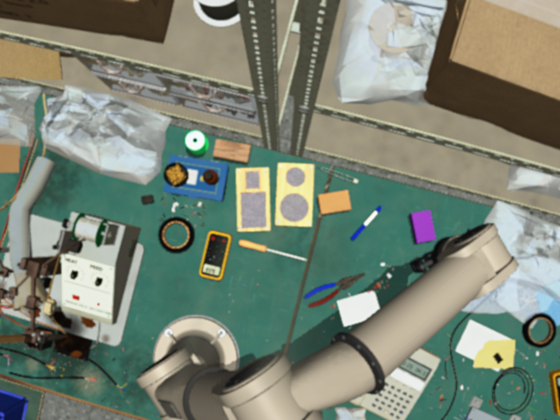

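The top view shows the tin at (195,178) with the wool pot at (177,174) and the bottle at (210,177). The oblong board is at (254,198) and the round board at (295,195).

Carton candidates:
- Brown box at (334,202). This fits: it is on the bench at the right.
- Brown block at (232,150). It is behind the tin and too narrow.
- Purple box at (423,226). This is the look-alike.

Connector candidates:
- Black piece at (148,199). This fits: it lies between the tin and the machine.
- Piece at (497,357), on the yellow note. This is a decoy.

I'll confirm these in an enlarged crop.

```bash
cat > h.py <<'E'
import numpy as np, cv2
from bench import r
def ray(n,px,z,c=None):
    "pixels -> world points on plane z"
    c=c or r.camera_info(n)
    R=cv2.Rodrigues(np.array(c['rvec']))[0]; C=-R.T@np.array(c['tvec']).ravel()
    u=cv2.undistortPoints(np.array(px,float).reshape(-1,1,2),c['mtx'],c['D']).reshape(-1,2)
    d=np.c_[u,np.ones(len(u))]@R
    return C+d*((z-C[2])/d[:,2])[:,None]
def blob(mask,near):
    "contour nearest pixel `near`, area>30"
    cs=[k for k in cv2.findContours(mask.astype(np.uint8),cv2.RETR_EXTERNAL,cv2.CHAIN_APPROX_NONE)[0] if cv2.contourArea(k)>25]
    return min(cs,key=lambda k:np.hypot(*(k.reshape(-1,2).mean(0)-near)))
def rect(n,k,z,c=None):
    "min-area rectangle in world mm: centre, sides, angle"
    p=ray(n,k.reshape(-1,2),z,c)[:,:2]*1000
    return cv2.minAreaRect(p.astype(np.float32))
E
python3 - <<'E'
from h import *
f=cv2.imread('pics/top0.png')
hsv=cv2.cvtColor(f,cv2.COLOR_BGR2HSV)
H,S,V=[hsv[...,i].astype(int) for i in range(3)]
for p in[(334,202),(148,199),(232,150),(254,165),(295,207),(267,198),(177,174),(210,177),(225,178),(120,150),(497,357)]: print(p,hsv[p[1],p[0]])
wood=(H>15)&(H<32)&(S>50)&(V>170)
for q in[(254,198),(295,195)]:
    k=blob(wood,q);print('board',rect('top',k,.012))
k=blob((H<20)&(S>100)&(V>130),(334,202));print('carton',rect('top',k,.03))
k=blob(V<60,(148,199));print('conn',rect('top',k,.014))
for z,p in((.093,(177,174)),(.134,(210,177)),(.056,(195,178)),(.03,(232,150)),(.012,(252,179)),(.012,(253,211)),(.012,(295,177)),(.012,(294,207))):print(p,ray('top',[p],z))
c=f[125:275,110:370]
cv2.imwrite('pics/crop0.png',cv2.resize(c,None,fx=3,fy=3,interpolation=cv2.INTER_CUBIC))
E
```

```text
(334, 202) [ 17 139 230]
(148, 199) [20 66 58]
(232, 150) [ 14 113 179]
(254, 165) [ 82 115 122]
(295, 207) [168   8 165]
(267, 198) [ 28  85 247]
(177, 174) [ 19 182 186]
(210, 177) [23 51 40]
(225, 178) [105 177 131]
(120, 150) [ 96  18 199]
(497, 357) [105  24  21]
board ((445.954345703125, -166.99990844726562), (180.24261474609375, 93.92916107177734), 1.2461576461791992)
board ((457.871337890625, -283.6575927734375), (103.71003723144531, 177.5032958984375), 86.61861419677734)
carton ((434.0390625, -393.5244140625), (56.77489471435547, 86.5881118774414), 7.936715126037598)
conn ((448.192138671875, 132.53846740722656), (19.686250686645508, 31.265270233154297), 8.722464561462402)
(177, 174) [[0.50868555 0.0319     0.093     ]]
(210, 177) [[ 0.49428067 -0.06264246  0.134     ]]
(195, 178) [[ 0.50182506 -0.01067341  0.056     ]]
(232, 150) [[ 0.58284442 -0.11033426  0.03      ]]
(252, 179) [[ 0.5024491  -0.16502578  0.012     ]]
(253, 211) [[ 0.41195119 -0.16722787  0.012     ]]
(295, 177) [[ 0.50679825 -0.28648504  0.012     ]]
(294, 207) [[ 0.42193447 -0.2825555   0.012     ]]
```

View pics/crop0.png

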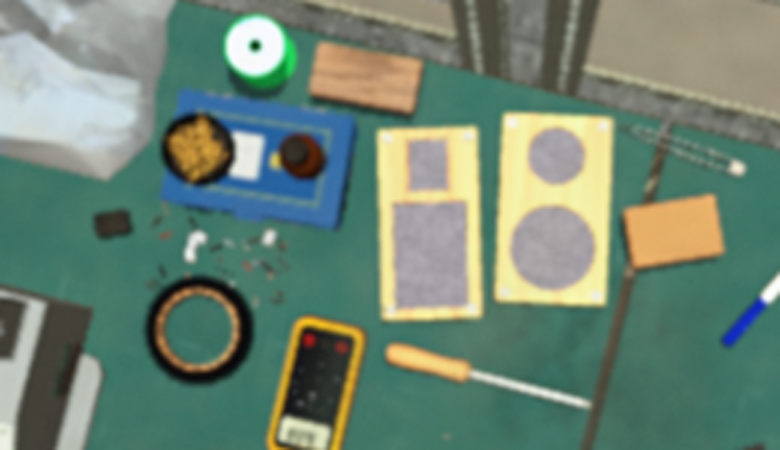

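Confirmed in the crop. The bottle (300,157), pot (200,148), connector (113,222) and carton (673,231) are all the right ones. The small recesses are at the far (+x) end of both boards. I'll turn the tool square to the world and go above the tin for a close look.

step_arm(
  moves=[
    {"rz": 8.6},
    {"rz": 8.6},
    {"rz": 8.6},
    {"dx": 14, "dy": -40},
    {"dx": 14, "dy": -40},
    {"dx": 14, "dy": -40},
    {"dx": 14, "dy": -40},
    {"dx": 14, "dy": -40},
    {"dx": 14, "dy": -40},
    {"dx": 14, "dy": -40},
    {"dx": 14, "dy": -40},
    {"dx": 14, "dy": -40},
    {"dx": 14, "dy": -40},
    {"dx": 14, "dy": -40},
    {"dx": 14, "dy": -40},
    {"dx": 14, "dy": -40},
    {"dx": 14, "dy": -40},
  ],
  grip_force=30,
)

```text
invalid input at $.moves[0]: expected keys rx, ry, rz, dx, dy, dz, gripper
```

```bash
cat >> h.py <<'E'
def st():
    o=r.get_obs();R=cv2.Rodrigues(np.array(o['orientation']))[0]
    print('t',round(o['clock'],2),'tcp',np.round(np.array(o['tcp_pos'])*1000,1),'head',round(np.degrees(np.arctan2(R[1,0],R[0,0])),2),'tilt',np.round(R[:,2],3),'w',round(o['grip_width']*1000,1),'gf',np.round(o['gripper_force'],1),'F',np.round(o['contact_force'],1),'j',np.round(o['joints'],2))
    return np.array(o['tcp_pos'])*1000,R
E
python3 - <<'E'
from h import *
st()
c=r.camera_info('wrist');f=r.grab_frame('wrist');cv2.imwrite('pics/w1.png',f)
import pickle;pickle.dump(c,open('w1.pkl','wb'))
R=cv2.Rodrigues(np.array(c['rvec']))[0];print(-R.T@np.array(c['tvec']).ravel(),R[2],c['mtx'][0,0])
E
```

```text
t 0.1 tcp [ 293.9 -607.1  252.4] head 25.83 tilt [-0.001  0.001 -1.   ] w 85.6 gf 0.0 F [ 0.  -0.  -0.3] j [ 1.01  0.48  0.02  1.56 -0.01  1.11 -0.08]
[ 0.35376615 -0.57828797  0.37238196] [-0.23559832 -0.11333091 -0.96521994] 337.3638110162057
```

View pics/w1.png

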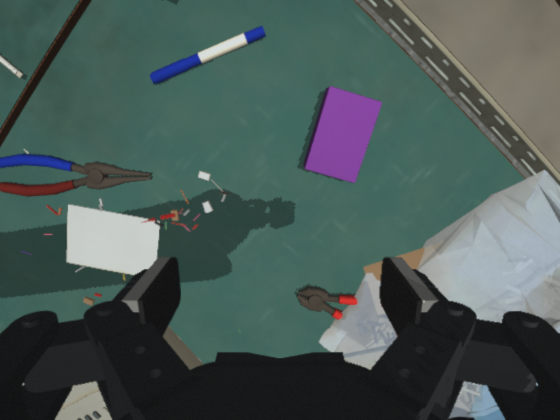

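The move was refused because every row needs all seven keys. The picture still shows the start area: purple box at (343,135), fingers at the bottom. The camera sits on the tool's +x side.

step_arm(
  moves=[
    {"rx": 0, "ry": 0, "rz": 8.6, "dx": 0, "dy": 0, "dz": 0, "gripper": 1},
    {"rx": 0, "ry": 0, "rz": 8.6, "dx": 0, "dy": 0, "dz": 0, "gripper": 1},
    {"rx": 0, "ry": 0, "rz": 8.6, "dx": 0, "dy": 0, "dz": 0, "gripper": 1},
    {"rx": 0, "ry": 0, "rz": 0, "dx": 12, "dy": -40, "dz": 0, "gripper": 1},
    {"rx": 0, "ry": 0, "rz": 0, "dx": 12, "dy": -40, "dz": 0, "gripper": 1},
    {"rx": 0, "ry": 0, "rz": 0, "dx": 12, "dy": -40, "dz": 0, "gripper": 1},
    {"rx": 0, "ry": 0, "rz": 0, "dx": 12, "dy": -40, "dz": 0, "gripper": 1},
    {"rx": 0, "ry": 0, "rz": 0, "dx": 12, "dy": -40, "dz": 0, "gripper": 1},
    {"rx": 0, "ry": 0, "rz": 0, "dx": 12, "dy": -40, "dz": 0, "gripper": 1},
    {"rx": 0, "ry": 0, "rz": 0, "dx": 12, "dy": -40, "dz": 0, "gripper": 1},
    {"rx": 0, "ry": 0, "rz": 0, "dx": 12, "dy": -40, "dz": 0, "gripper": 1},
    {"rx": 0, "ry": 0, "rz": 0, "dx": 12, "dy": -40, "dz": 0, "gripper": 1},
    {"rx": 0, "ry": 0, "rz": 0, "dx": 12, "dy": -40, "dz": 0, "gripper": 1},
    {"rx": 0, "ry": 0, "rz": 0, "dx": 12, "dy": -40, "dz": 0, "gripper": 1},
    {"rx": 0, "ry": 0, "rz": 0, "dx": 12, "dy": -40, "dz": 0, "gripper": 1},
    {"rx": 0, "ry": 0, "rz": 0, "dx": 12, "dy": -40, "dz": 0, "gripper": 1},
    {"rx": 0, "ry": 0, "rz": 0, "dx": 12, "dy": -40, "dz": 0, "gripper": 1},
    {"rx": 0, "ry": 0, "rz": 0, "dx": 0, "dy": 0, "dz": 0, "gripper": 1},
  ],
  grip_force=30,
)

```text
clock: 2.4
tcp_pos: [0.4625, -0.0441, 0.2533]
orientation: [-3.14, -0.01, -0.001]
contact_force: [0.3, 0.2, -0.8]
grip_width: 0.0856
gripper_force: 0.0
```

```bash
python3 - <<'E'
from h import *
st()
c=r.camera_info('wrist');f=r.grab_frame('wrist');cv2.imwrite('pics/w2.png',f)
import pickle;pickle.dump(c,open('w2.pkl','wb'))
E
```

```text
t 2.4 tcp [462.5 -44.1 253.3] head 0.37 tilt [ 0.     0.001 -1.   ] w 85.6 gf 0.0 F [ 0.3  0.2 -0.8] j [ 0.19  0.14 -0.24  2.03  0.04  0.98 -1.64]
```

View pics/w2.png

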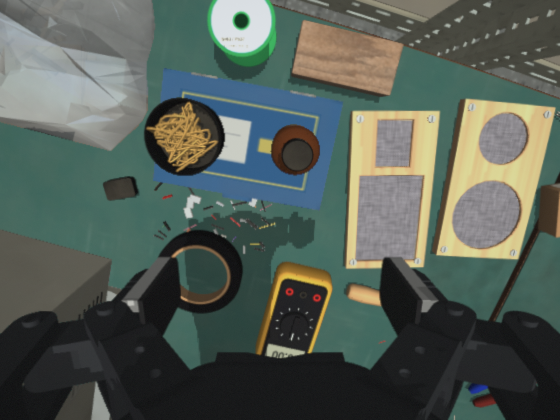

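The wrist view shows the bottle cap at (297,154), pot (185,136), connector (121,188), both boards, and the spool behind the tin. I'll measure all of them from here.

```bash
python3 - <<'E'
from h import *
import pickle
c=pickle.load(open('w2.pkl','rb'));f=cv2.imread('pics/w2.png')
hsv=cv2.cvtColor(f,cv2.COLOR_BGR2HSV);H,S,V=[hsv[...,i].astype(int) for i in range(3)]
def circ(k,z):
    p=ray('wrist',k.reshape(-1,2),z,c)[:,:2]*1000
    return cv2.minEnclosingCircle(p.astype(np.float32))
tin=(H>100)&(H<125)&(S>90)
m=np.zeros(V.shape,bool);m[90:180,140:226]=1
k=blob((V<55)&m,(185,136));print('pot',circ(k,.088))
m=np.zeros(V.shape,bool);m[120:180,265:325]=1
k=blob((V<55)&(S<140)&m,(297,154));print('cap',circ(k,.134),rect('wrist',k,.134,c))
k=blob(((H<15)|(V<55))&(S>0)&m&~tin,(297,150));print('bottle',cv2.boundingRect(k))
print('cap pix',ray('wrist',[(297,154)],.134,c),'pot pix',ray('wrist',[(185,136)],.088,c))
k=blob((V<60)&(np.arange(420)[:,None]>170)&(np.arange(420)[:,None]<205),(121,188));print('conn',rect('wrist',k,.014,c))
felt=(S<45)&(V>90)&(V<215)
for n,q in(('obS',(393,143)),('obL',(390,218)),('rdS',(503,138)),('rdL',(486,214))):
    k=blob(cv2.morphologyEx(felt.astype(np.uint8),cv2.MORPH_OPEN,np.ones((3,3))),q);print(n,rect('wrist',k,.009,c))
print('spool',ray('wrist',[(241,20)],.08,c))
E
```

```text
pot ((511.4010925292969, 36.71208953857422), 33.42653274536133)
cap ((502.06878662109375, -55.59794616699219), 11.714715003967285) ((501.83441162109375, -55.79773712158203), (22.671640396118164, 22.199430465698242), 56.66688537597656)
bottle (272, 125, 47, 50)
cap pix [[ 0.50250407 -0.05601569  0.134     ]] pot pix [[0.51195186 0.03537076 0.088     ]]
conn ((451.6272888183594, 131.41635131835938), (22.618858337402344, 37.133514404296875), 9.33413028717041)
obS ((501.30615234375, -165.60281372070312), (46.85697555541992, 36.434654235839844), 0.702505886554718)
obL ((413.62152099609375, -168.23818969726562), (104.81398010253906, 83.60269165039062), 1.006155252456665)
rdS ((508.26300048828125, -286.5462341308594), (52.881317138671875, 53.243614196777344), 0.9876829385757446)
rdL ((421.6603088378906, -281.4029541015625), (79.2869644165039, 77.62519073486328), 10.161234855651855)
spool [[ 0.60303958 -0.01223165  0.08      ]]
```

step_arm(
  moves=[
    {"rx": 0, "ry": 0, "rz": 0, "dx": 20, "dy": 6, "dz": 10, "gripper": 0.4},
    {"rx": 0, "ry": 0, "rz": 0, "dx": 20, "dy": 6, "dz": 20, "gripper": 0.4},
    {"rx": 0, "ry": 0, "rz": 0, "dx": 0, "dy": 0, "dz": 20, "gripper": 0.4},
    {"rx": 0, "ry": 0, "rz": 0, "dx": 0, "dy": 0, "dz": 20, "gripper": 0.4},
    {"rx": 0, "ry": 0, "rz": 0, "dx": 0, "dy": 0, "dz": 20, "gripper": 0.4},
    {"rx": 0, "ry": 0, "rz": 0, "dx": 0, "dy": 0, "dz": 20, "gripper": 0.4},
    {"rx": 0, "ry": 0, "rz": 0, "dx": 0, "dy": 0, "dz": 20, "gripper": 0.4},
    {"rx": 0, "ry": 0, "rz": 0, "dx": 0, "dy": 0, "dz": 16, "gripper": 0.4},
    {"rx": 0, "ry": 0, "rz": 0, "dx": 0, "dy": 0, "dz": 16, "gripper": 0.4},
    {"rx": 0, "ry": 0, "rz": 0, "dx": 0, "dy": 0, "dz": 0, "gripper": 0.4},
    {"rx": 0, "ry": 0, "rz": 0, "dx": 0, "dy": 0, "dz": 0, "gripper": 0.4},
  ],
)

```text
clock: 3.82
tcp_pos: [0.5022, -0.0596, 0.0917]
orientation: [3.142, 0.001, 0.001]
contact_force: [0.3, 0.6, -0.1]
grip_width: 0.0599
gripper_force: 0.0
```

step_arm(
  moves=[
    {"rx": 0, "ry": 0, "rz": 0, "dx": 0, "dy": -3.5, "dz": 0, "gripper": 0.4},
    {"rx": 0, "ry": 0, "rz": 0, "dx": 0, "dy": 0, "dz": 0, "gripper": 0.1},
    {"rx": 0, "ry": 0, "rz": 0, "dx": 0, "dy": 0, "dz": 0, "gripper": -0.2},
    {"rx": 0, "ry": 0, "rz": 0, "dx": 0, "dy": 0, "dz": 0, "gripper": -0.3},
    {"rx": 0, "ry": 0, "rz": 0, "dx": 0, "dy": 0, "dz": 0, "gripper": -0.5},
    {"rx": 0, "ry": 0, "rz": 0, "dx": 0, "dy": 0, "dz": 0, "gripper": -0.5},
    {"rx": 0, "ry": 0, "rz": 0, "dx": 0, "dy": 0, "dz": 0, "gripper": -0.5},
    {"rx": 0, "ry": 0, "rz": 0, "dx": 0, "dy": 0, "dz": -10, "gripper": -0.5},
    {"rx": 0, "ry": 0, "rz": 0, "dx": 0, "dy": 0, "dz": -20, "gripper": -0.5},
    {"rx": 0, "ry": 0, "rz": 0, "dx": 0, "dy": 0, "dz": -20, "gripper": -0.5},
    {"rx": 0, "ry": 0, "rz": 0, "dx": 0, "dy": 0, "dz": 0, "gripper": -0.5},
  ],
)

```text
clock: 5.2
tcp_pos: [0.5029, -0.0561, 0.1428]
orientation: [3.141, 0.0, 0.005]
contact_force: [-0.1, 0.5, -0.6]
grip_width: 0.0388
gripper_force: 30.4
```

```bash
python3 -c "
from h import *
st()"
```

```text
t 5.2 tcp [502.9 -56.1 142.8] head 0.01 tilt [ 0.003 -0.    -1.   ] w 38.8 gf 30.4 F [-0.1  0.5 -0.6] j [ 0.17  0.35 -0.22  2.05  0.11  0.75 -1.69]
```

step_arm(
  moves=[
    {"rx": 0, "ry": 0, "rz": 0, "dx": 0, "dy": 12, "dz": 0, "gripper": -0.5},
    {"rx": 0, "ry": 0, "rz": 0, "dx": 1, "dy": 24, "dz": 0, "gripper": -0.5},
    {"rx": 0, "ry": 0, "rz": 0, "dx": 1, "dy": 24, "dz": 0, "gripper": -0.5},
    {"rx": 0, "ry": 0, "rz": 0, "dx": 1, "dy": 24, "dz": 0, "gripper": -0.5},
    {"rx": 0, "ry": 0, "rz": 0, "dx": 1, "dy": 24, "dz": 0, "gripper": -0.5},
    {"rx": 0, "ry": 0, "rz": 0, "dx": 1, "dy": 24, "dz": 0, "gripper": -0.5},
    {"rx": 0, "ry": 0, "rz": 0, "dx": 0, "dy": 24, "dz": 0, "gripper": -0.5},
    {"rx": 0, "ry": 0, "rz": 0, "dx": 0, "dy": 24, "dz": 0, "gripper": -0.5},
    {"rx": 0, "ry": 0, "rz": 0, "dx": 0, "dy": 24, "dz": 0, "gripper": -0.5},
    {"rx": 0, "ry": 0, "rz": 0, "dx": 0, "dy": 16, "dz": 0, "gripper": -0.5},
    {"rx": 0, "ry": 0, "rz": 0, "dx": 0, "dy": 10, "dz": 0, "gripper": -0.5},
    {"rx": 0, "ry": 0, "rz": 0, "dx": 0, "dy": 0, "dz": 20, "gripper": -0.5},
    {"rx": 0, "ry": 0, "rz": 0, "dx": 0, "dy": 0, "dz": 20, "gripper": -0.5},
    {"rx": 0, "ry": 0, "rz": 0, "dx": 0, "dy": 0, "dz": 20, "gripper": -0.5},
    {"rx": 0, "ry": 0, "rz": 0, "dx": 0, "dy": 0, "dz": 10, "gripper": -0.5},
    {"rx": 0, "ry": 0, "rz": 0, "dx": 0, "dy": 0, "dz": 0, "gripper": -0.5},
    {"rx": 0, "ry": 0, "rz": 0, "dx": 0, "dy": 0, "dz": 0, "gripper": -0.5},
  ],
)

```text
clock: 7.32
tcp_pos: [0.5074, -0.2861, 0.072]
orientation: [3.141, 0.001, 0.002]
contact_force: [0.1, -0.4, -0.5]
grip_width: 0.039
gripper_force: 30.4
```

```bash
python3 -c "
from h import *
st()"
```

```text
t 7.33 tcp [ 507.4 -286.1   72. ] head 0.04 tilt [ 0.001 -0.    -1.   ] w 39.0 gf 30.4 F [ 0.1 -0.4 -0.5] j [ 0.51  0.56 -0.13  1.91  0.11  0.68 -1.26]
```

step_arm(
  moves=[
    {"rx": 0, "ry": 0, "rz": 0, "dx": 0, "dy": 0, "dz": 12, "gripper": -0.5},
    {"rx": 0, "ry": 0, "rz": 0, "dx": 0, "dy": 0, "dz": 10, "gripper": -0.5},
    {"rx": 0, "ry": 0, "rz": 0, "dx": 0, "dy": 0, "dz": 4, "gripper": -0.5},
    {"rx": 0, "ry": 0, "rz": 0, "dx": 0, "dy": 0, "dz": 1.5, "gripper": -0.5},
    {"rx": 0, "ry": 0, "rz": 0, "dx": 0, "dy": 0, "dz": 0, "gripper": -0.5},
    {"rx": 0, "ry": 0, "rz": 0, "dx": 0, "dy": 0, "dz": 0, "gripper": -0.5},
  ],
)

```text
clock: 8.07
tcp_pos: [0.5064, -0.2857, 0.0444]
orientation: [-3.141, -0.001, 0.002]
contact_force: [-3.9, 1.5, 9.1]
grip_width: 0.0393
gripper_force: 31.2
```

step_arm(
  moves=[
    {"rx": 0, "ry": 0, "rz": 0, "dx": 0, "dy": 0, "dz": 0, "gripper": 0},
    {"rx": 0, "ry": 0, "rz": 0, "dx": 0, "dy": 0, "dz": 0, "gripper": 0.4},
    {"rx": 0, "ry": 0, "rz": 0, "dx": 0, "dy": 0, "dz": 0, "gripper": 0.4},
    {"rx": 0, "ry": 0, "rz": 0, "dx": 0, "dy": 0, "dz": 0, "gripper": 0.4},
    {"rx": 0, "ry": 0, "rz": 0, "dx": 0, "dy": 0, "dz": -20, "gripper": 0.4},
    {"rx": 0, "ry": 0, "rz": 0, "dx": 0, "dy": 0, "dz": -30, "gripper": 0.4},
    {"rx": 0, "ry": 0, "rz": 0, "dx": 0, "dy": 0, "dz": -40, "gripper": 0.4},
    {"rx": 0, "ry": 0, "rz": 0, "dx": 0, "dy": 0, "dz": -40, "gripper": 0.6},
    {"rx": 0, "ry": 0, "rz": 0, "dx": 0, "dy": -40, "dz": 0, "gripper": 1},
    {"rx": 0, "ry": 0, "rz": 0, "dx": 0, "dy": -40, "dz": 0, "gripper": 1},
    {"rx": 0, "ry": 0, "rz": 0, "dx": 0, "dy": -40, "dz": 0, "gripper": 1},
    {"rx": 0, "ry": 0, "rz": 0, "dx": 0, "dy": -40, "dz": 0, "gripper": 1},
    {"rx": 0, "ry": 0, "rz": 0, "dx": 0, "dy": -40, "dz": 0, "gripper": 1},
    {"rx": 0, "ry": 0, "rz": 0, "dx": 0, "dy": -40, "dz": 0, "gripper": 1},
    {"rx": 0, "ry": 0, "rz": 0, "dx": 0, "dy": -40, "dz": 0, "gripper": 1},
    {"rx": 0, "ry": 0, "rz": 0, "dx": 0, "dy": -40, "dz": 0, "gripper": 1},
    {"rx": 0, "ry": 0, "rz": 0, "dx": 0, "dy": 0, "dz": 0, "gripper": 1},
  ],
)

```text
clock: 10.2
tcp_pos: [0.507, 0.0378, 0.1754]
orientation: [-3.14, -0.01, -0.003]
contact_force: [-0.1, -0.1, 0.2]
grip_width: 0.0856
gripper_force: 0.0
```

```bash
python3 - <<'E'
from h import *
st()
f=r.grab_frame('wrist');g=r.grab_frame('top');cv2.imwrite('pics/top3.png',g)
cv2.imwrite('pics/v3.png',np.hstack([cv2.resize(f,(400,300)),cv2.resize(g[120:270,180:380],(400,300),interpolation=cv2.INTER_CUBIC)]))
E
```

```text
t 10.2 tcp [507.   37.8 175.4] head 0.37 tilt [ 0.002  0.001 -1.   ] w 85.6 gf 0.0 F [-0.1 -0.1  0.2] j [ 0.04  0.32 -0.28  2.01  0.12  0.83 -1.87]
```

View pics/v3.png

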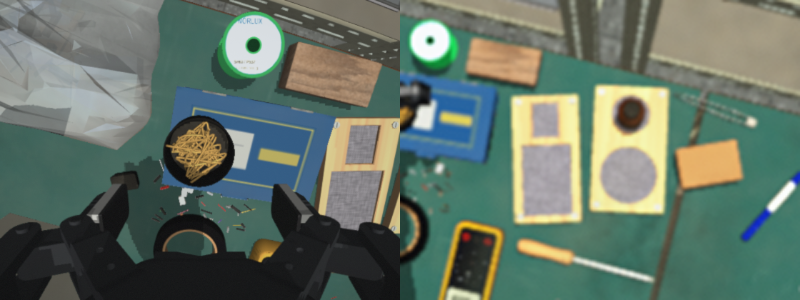

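The right half shows the bottle standing in the small round recess at (631,112). The left half shows the pot under the camera at (199,152). Now I'll pick the pot.

step_arm(
  moves=[
    {"rx": 0, "ry": 0, "rz": 0, "dx": 4.5, "dy": 1, "dz": 20, "gripper": 1},
    {"rx": 0, "ry": 0, "rz": 0, "dx": 0, "dy": 0, "dz": 20, "gripper": 1},
    {"rx": 0, "ry": 0, "rz": 0, "dx": 0, "dy": 0, "dz": 20, "gripper": 1},
    {"rx": 0, "ry": 0, "rz": 0, "dx": 0, "dy": 0, "dz": 20, "gripper": 1},
    {"rx": 0, "ry": 0, "rz": 0, "dx": 0, "dy": 0, "dz": 11, "gripper": 1},
    {"rx": 0, "ry": 0, "rz": 0, "dx": 0, "dy": 0, "dz": 0, "gripper": 1},
    {"rx": 0, "ry": 0, "rz": 0, "dx": 0, "dy": 0, "dz": 0, "gripper": 1},
  ],
)

```text
clock: 11.18
tcp_pos: [0.5118, 0.0328, 0.0835]
orientation: [3.142, -0.0, 0.002]
contact_force: [0.0, -0.8, -0.0]
grip_width: 0.0852
gripper_force: 0.0
```

step_arm(
  moves=[
    {"rx": 0, "ry": 0, "rz": 0, "dx": 0, "dy": -4, "dz": 0, "gripper": 1},
    {"rx": 0, "ry": 0, "rz": 0, "dx": 0, "dy": 0, "dz": 0, "gripper": 0.6},
    {"rx": 0, "ry": 0, "rz": 0, "dx": 0, "dy": 0, "dz": 0, "gripper": 0.4},
    {"rx": 0, "ry": 0, "rz": 0, "dx": 0, "dy": 0, "dz": 0, "gripper": 0.2},
    {"rx": 0, "ry": 0, "rz": 0, "dx": 0, "dy": 0, "dz": 0, "gripper": 0.2},
    {"rx": 0, "ry": 0, "rz": 0, "dx": 0, "dy": 0, "dz": 0, "gripper": 0.2},
    {"rx": 0, "ry": 0, "rz": 0, "dx": 0, "dy": 0, "dz": -10, "gripper": 0.2},
    {"rx": 0, "ry": 0, "rz": 0, "dx": 0, "dy": 0, "dz": -20, "gripper": 0.2},
    {"rx": 0, "ry": 0, "rz": 0, "dx": 0, "dy": 0, "dz": -20, "gripper": 0.2},
    {"rx": 0, "ry": 0, "rz": 0, "dx": 0, "dy": 0, "dz": 0, "gripper": 0.2},
  ],
)

```text
clock: 12.42
tcp_pos: [0.5124, 0.0371, 0.1344]
orientation: [-3.141, -0.0, -0.005]
contact_force: [0.3, 1.0, -1.5]
grip_width: 0.0641
gripper_force: 33.4
```

```bash
python3 -c "
from h import *
st()"
```

```text
t 12.43 tcp [512.4  37.1 134.4] head 0.02 tilt [ 0.003  0.    -1.   ] w 64.1 gf 33.4 F [ 0.3  1.  -1.5] j [ 0.03  0.38 -0.27  2.03  0.15  0.74 -1.9 ]
```

step_arm(
  moves=[
    {"rx": 0, "ry": 0, "rz": 0, "dx": -4, "dy": 14, "dz": 0, "gripper": 0.2},
    {"rx": 0, "ry": 0, "rz": 0, "dx": -8, "dy": 28, "dz": 0, "gripper": 0.2},
    {"rx": 0, "ry": 0, "rz": 0, "dx": -8, "dy": 28, "dz": 0, "gripper": 0.2},
    {"rx": 0, "ry": 0, "rz": 0, "dx": -8, "dy": 28, "dz": 0, "gripper": 0.2},
    {"rx": 0, "ry": 0, "rz": 0, "dx": -8, "dy": 28, "dz": 0, "gripper": 0.2},
    {"rx": 0, "ry": 0, "rz": 0, "dx": -8, "dy": 28, "dz": 0, "gripper": 0.2},
    {"rx": 0, "ry": 0, "rz": 0, "dx": -8, "dy": 28, "dz": 0, "gripper": 0.2},
    {"rx": 0, "ry": 0, "rz": 0, "dx": -8, "dy": 28, "dz": 0, "gripper": 0.2},
    {"rx": 0, "ry": 0, "rz": 0, "dx": -8, "dy": 28, "dz": 0, "gripper": 0.2},
    {"rx": 0, "ry": 0, "rz": 0, "dx": -8, "dy": 28, "dz": 0, "gripper": 0.2},
    {"rx": 0, "ry": 0, "rz": 0, "dx": -8, "dy": 28, "dz": 0, "gripper": 0.2},
    {"rx": 0, "ry": 0, "rz": 0, "dx": -7, "dy": 24, "dz": 0, "gripper": 0.2},
    {"rx": 0, "ry": 0, "rz": 0, "dx": 0, "dy": 0, "dz": 20, "gripper": 0.2},
    {"rx": 0, "ry": 0, "rz": 0, "dx": 0, "dy": 0, "dz": 20, "gripper": 0.2},
    {"rx": 0, "ry": 0, "rz": 0, "dx": 0, "dy": 0, "dz": 20, "gripper": 0.2},
    {"rx": 0, "ry": 0, "rz": 0, "dx": 0, "dy": 0, "dz": 10, "gripper": 0.2},
    {"rx": 0, "ry": 0, "rz": 0, "dx": 0, "dy": 0, "dz": 0, "gripper": 0.2},
    {"rx": 0, "ry": 0, "rz": 0, "dx": 0, "dy": 0, "dz": 0, "gripper": 0.2},
  ],
)

```text
clock: 14.68
tcp_pos: [0.4206, -0.2813, 0.0632]
orientation: [3.141, 0.001, 0.001]
contact_force: [0.4, 0.3, -0.6]
grip_width: 0.0641
gripper_force: 33.4
```

```bash
python3 -c "
from h import *
st()"
```

```text
t 14.68 tcp [ 420.6 -281.3   63.2] head 0.02 tilt [ 0. -0. -1.] w 64.1 gf 33.4 F [ 0.4  0.3 -0.6] j [ 0.59  0.48 -0.15  2.09  0.13  0.57 -1.22]
```

step_arm(
  moves=[
    {"rx": 0, "ry": 0, "rz": 0, "dx": 0, "dy": 0, "dz": 12, "gripper": 0.2},
    {"rx": 0, "ry": 0, "rz": 0, "dx": 0, "dy": 0, "dz": 10, "gripper": 0.2},
    {"rx": 0, "ry": 0, "rz": 0, "dx": 0, "dy": 0, "dz": 4, "gripper": 0.2},
    {"rx": 0, "ry": 0, "rz": 0, "dx": 0, "dy": 0, "dz": 1.5, "gripper": 0.2},
    {"rx": 0, "ry": 0, "rz": 0, "dx": 0, "dy": 0, "dz": 0, "gripper": 0.2},
    {"rx": 0, "ry": 0, "rz": 0, "dx": 0, "dy": 0, "dz": 0, "gripper": 0.2},
  ],
)

```text
clock: 15.42
tcp_pos: [0.4199, -0.2807, 0.0361]
orientation: [-3.141, -0.001, 0.002]
contact_force: [-5.2, 3.0, 15.4]
grip_width: 0.0641
gripper_force: 34.6
```

step_arm(
  moves=[
    {"rx": 0, "ry": 0, "rz": 0, "dx": 0, "dy": 0, "dz": 0, "gripper": 0.5},
    {"rx": 0, "ry": 0, "rz": 0, "dx": 0, "dy": 0, "dz": 0, "gripper": 1},
    {"rx": 0, "ry": 0, "rz": 0, "dx": 0, "dy": 0, "dz": 0, "gripper": 1},
    {"rx": 0, "ry": 0, "rz": 0, "dx": 0, "dy": 0, "dz": -10, "gripper": 1},
    {"rx": 0, "ry": 0, "rz": 0, "dx": 0, "dy": 0, "dz": -30, "gripper": 1},
    {"rx": 0, "ry": 0, "rz": 0, "dx": 0, "dy": 0, "dz": -40, "gripper": 1},
    {"rx": 0, "ry": 0, "rz": 0, "dx": 0, "dy": 0, "dz": -50, "gripper": 1},
    {"rx": 0, "ry": 0, "rz": 0, "dx": 4, "dy": 28, "dz": 0, "gripper": 1},
    {"rx": 0, "ry": 0, "rz": 0, "dx": 4, "dy": 28, "dz": 0, "gripper": 1},
    {"rx": 0, "ry": 0, "rz": 0, "dx": 4, "dy": 28, "dz": 0, "gripper": 1},
    {"rx": 0, "ry": 0, "rz": 0, "dx": 2, "dy": 28, "dz": 0, "gripper": 1},
  ],
)

```text
clock: 16.8
tcp_pos: [0.4347, -0.3938, 0.166]
orientation: [3.141, 0.001, 0.001]
contact_force: [0.6, -1.0, 0.7]
grip_width: 0.0854
gripper_force: 0.0
```

step_arm(
  moves=[
    {"rx": 0, "ry": 0, "rz": -9.8, "dx": 0, "dy": 0, "dz": 0, "gripper": 1},
    {"rx": 0, "ry": 0, "rz": -9.8, "dx": 0, "dy": 0, "dz": 0, "gripper": 1},
    {"rx": 0, "ry": 0, "rz": -9.8, "dx": 0, "dy": 0, "dz": 0, "gripper": 1},
    {"rx": 0, "ry": 0, "rz": -9.8, "dx": 0, "dy": 0, "dz": 0, "gripper": 1},
    {"rx": 0, "ry": 0, "rz": -9.8, "dx": 0, "dy": 0, "dz": 0, "gripper": 1},
    {"rx": 0, "ry": 0, "rz": -9.8, "dx": 0, "dy": 0, "dz": 0, "gripper": 1},
    {"rx": 0, "ry": 0, "rz": -9.8, "dx": 0, "dy": 0, "dz": 0, "gripper": 1},
    {"rx": 0, "ry": 0, "rz": -9.8, "dx": 0, "dy": 0, "dz": 0, "gripper": 1},
    {"rx": 0, "ry": 0, "rz": -9.8, "dx": 0, "dy": 0, "dz": 0, "gripper": 1},
    {"rx": 0, "ry": 0, "rz": -9.8, "dx": 0, "dy": 0, "dz": 0, "gripper": 1},
    {"rx": 0, "ry": 0, "rz": 0, "dx": 0, "dy": 0, "dz": 0, "gripper": 1},
  ],
)

```text
clock: 18.18
tcp_pos: [0.4343, -0.3932, 0.1656]
orientation: [2.063, 2.369, 0.0]
contact_force: [-0.5, -0.8, 0.4]
grip_width: 0.0855
gripper_force: 0.0
```

```bash
python3 - <<'E'
from h import *
import pickle
st()
c=r.camera_info('wrist');f=r.grab_frame('wrist');cv2.imwrite('pics/w4.png',f);pickle.dump(c,open('w4.pkl','wb'))
hsv=cv2.cvtColor(f,cv2.COLOR_BGR2HSV);H,S,V=[hsv[...,i].astype(int) for i in range(3)]
m=((H>5)&(H<24)&(S>95)&(V>110)).astype(np.uint8)
for k in cv2.findContours(m,cv2.RETR_EXTERNAL,cv2.CHAIN_APPROX_NONE)[0]:
    if cv2.contourArea(k)>600: print(cv2.boundingRect(k),rect('wrist',k,.03,c))
E
```

```text
t 18.18 tcp [ 434.3 -393.2  165.6] head 97.92 tilt [ 0.  0. -1.] w 85.5 gf 0.0 F [-0.5 -0.8  0.4] j [ 1.03  0.48 -0.52  1.83  0.29  0.91  0.51]
(244, 148, 71, 105) ((434.6116638183594, -393.19329833984375), (54.06626892089844, 84.20308685302734), 8.418582916259766)
(207, 70, 42, 44) ((387.45172119140625, -316.8438720703125), (25.949045181274414, 29.982568740844727), 86.62935638427734)
(239, 0, 81, 86) ((419.12451171875, -279.467041015625), (47.076873779296875, 44.27167510986328), 32.14672088623047)
```

View pics/w4.png

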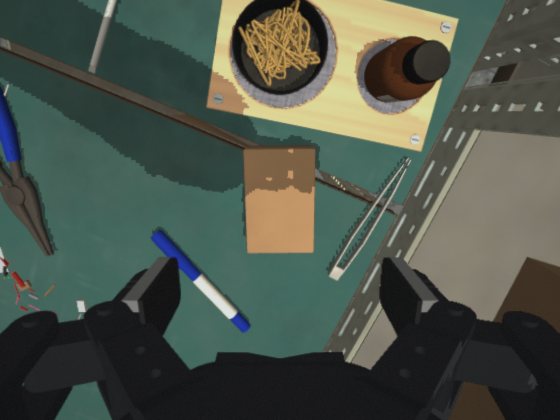

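The view shows the carton at (280,200), directly below the tool and square to it. The pot at (280,45) sits in its recess and the bottle at (405,70) stands upright. A dark strip crosses at the carton's right corner (315,175), so I'll grip 10 mm off-centre, away from it.

step_arm(
  moves=[
    {"rx": 0, "ry": 0, "rz": 0, "dx": -10, "dy": 0, "dz": 10, "gripper": 0.6},
    {"rx": 0, "ry": 0, "rz": 0, "dx": 0, "dy": 0, "dz": 30, "gripper": 0.6},
    {"rx": 0, "ry": 0, "rz": 0, "dx": 0, "dy": 0, "dz": 30, "gripper": 0.6},
    {"rx": 0, "ry": 0, "rz": 0, "dx": 0, "dy": 0, "dz": 25, "gripper": 0.6},
    {"rx": 0, "ry": 0, "rz": 0, "dx": 0, "dy": 0, "dz": 20, "gripper": 0.6},
    {"rx": 0, "ry": 0, "rz": 0, "dx": 0, "dy": 0, "dz": 15, "gripper": 0.6},
    {"rx": 0, "ry": 0, "rz": 0, "dx": 0, "dy": 0, "dz": 6, "gripper": 0.6},
    {"rx": 0, "ry": 0, "rz": 0, "dx": 0, "dy": 0, "dz": 0, "gripper": 0.6},
    {"rx": 0, "ry": 0, "rz": 0, "dx": 0, "dy": 0, "dz": 0, "gripper": 0.6},
  ],
)

```text
clock: 19.35
tcp_pos: [0.4364, -0.4033, 0.0301]
orientation: [2.06, 2.37, 0.0]
contact_force: [0.3, 0.1, 0.6]
grip_width: 0.0681
gripper_force: 0.0
```

step_arm(
  moves=[
    {"rx": 0, "ry": 0, "rz": 0, "dx": 0, "dy": 0, "dz": 0, "gripper": 0.3},
    {"rx": 0, "ry": 0, "rz": 0, "dx": 0, "dy": 0, "dz": 0, "gripper": 0.1},
    {"rx": 0, "ry": 0, "rz": 0, "dx": 0, "dy": 0, "dz": 0, "gripper": 0},
    {"rx": 0, "ry": 0, "rz": 0, "dx": 0, "dy": 0, "dz": 0, "gripper": 0},
    {"rx": 0, "ry": 0, "rz": 0, "dx": 0, "dy": 0, "dz": 0, "gripper": 0},
    {"rx": 0, "ry": 0, "rz": 0, "dx": 0, "dy": 0, "dz": -10, "gripper": 0},
    {"rx": 0, "ry": 0, "rz": 0, "dx": 0, "dy": 0, "dz": -30, "gripper": 0},
    {"rx": 0, "ry": 0, "rz": 0, "dx": 0, "dy": 0, "dz": -40, "gripper": 0},
    {"rx": 0, "ry": 0, "rz": 0, "dx": 0, "dy": 0, "dz": -40, "gripper": 0},
    {"rx": 0, "ry": 0, "rz": 0, "dx": 0, "dy": 0, "dz": -30, "gripper": 0},
    {"rx": 0, "ry": 0, "rz": 0, "dx": 0, "dy": 0, "dz": 0, "gripper": 0},
  ],
)

```text
clock: 20.72
tcp_pos: [0.4372, -0.4037, 0.1823]
orientation: [2.057, 2.367, -0.0]
contact_force: [0.5, -0.1, 0.4]
grip_width: 0.0547
gripper_force: 32.0
```

step_arm(
  moves=[
    {"rx": 0, "ry": 0, "rz": 9.7, "dx": 0, "dy": 0, "dz": 0, "gripper": 0},
    {"rx": 0, "ry": 0, "rz": 9.7, "dx": 0, "dy": 0, "dz": 0, "gripper": 0},
    {"rx": 0, "ry": 0, "rz": 9.7, "dx": 0, "dy": 0, "dz": 0, "gripper": 0},
    {"rx": 0, "ry": 0, "rz": 9.7, "dx": 0, "dy": 0, "dz": 0, "gripper": 0},
    {"rx": 0, "ry": 0, "rz": 9.7, "dx": 0, "dy": 0, "dz": 0, "gripper": 0},
    {"rx": 0, "ry": 0, "rz": 9.7, "dx": 0, "dy": 0, "dz": 0, "gripper": 0},
    {"rx": 0, "ry": 0, "rz": 9.7, "dx": 0, "dy": 0, "dz": 0, "gripper": 0},
    {"rx": 0, "ry": 0, "rz": 9.7, "dx": 0, "dy": 0, "dz": 0, "gripper": 0},
    {"rx": 0, "ry": 0, "rz": 9.7, "dx": 0, "dy": 0, "dz": 0, "gripper": 0},
    {"rx": 0, "ry": 0, "rz": 9.7, "dx": 0, "dy": 0, "dz": 0, "gripper": 0},
    {"rx": 0, "ry": 0, "rz": 0, "dx": 0, "dy": 0, "dz": 0, "gripper": 0},
  ],
)

```text
clock: 22.1
tcp_pos: [0.4353, -0.4023, 0.1782]
orientation: [-3.14, -0.031, 0.003]
contact_force: [0.5, 0.0, 0.2]
grip_width: 0.0543
gripper_force: 32.0
```

```bash
python3 -c "
from h import *
st()"
```

```text
t 22.1 tcp [ 435.3 -402.3  178.2] head 1.13 tilt [-0.002  0.001 -1.   ] w 54.3 gf 32.0 F [0.5 0.  0.2] j [ 0.76  0.43 -0.15  1.82  0.08  0.9  -0.98]
```

step_arm(
  moves=[
    {"rx": 0, "ry": 0, "rz": 0, "dx": -2, "dy": -15, "dz": 0, "gripper": 0},
    {"rx": 0, "ry": 0, "rz": 0, "dx": -3, "dy": -28, "dz": 0, "gripper": 0},
    {"rx": 0, "ry": 0, "rz": 0, "dx": -3, "dy": -28, "dz": 0, "gripper": 0},
    {"rx": 0, "ry": 0, "rz": 0, "dx": -3, "dy": -28, "dz": 0, "gripper": 0},
    {"rx": 0, "ry": 0, "rz": 0, "dx": -3, "dy": -28, "dz": 0, "gripper": 0},
    {"rx": 0, "ry": 0, "rz": 0, "dx": -3, "dy": -28, "dz": 0, "gripper": 0},
    {"rx": 0, "ry": 0, "rz": 0, "dx": -3, "dy": -28, "dz": 0, "gripper": 0},
    {"rx": 0, "ry": 0, "rz": 0, "dx": -3, "dy": -28, "dz": 0, "gripper": 0},
    {"rx": 0, "ry": 0, "rz": 0, "dx": -2, "dy": -24, "dz": 10, "gripper": 0},
    {"rx": 0, "ry": 0, "rz": 0, "dx": 0, "dy": 0, "dz": 25, "gripper": 0},
    {"rx": 0, "ry": 0, "rz": 0, "dx": 0, "dy": 0, "dz": 25, "gripper": 0},
    {"rx": 0, "ry": 0, "rz": 0, "dx": 0, "dy": 0, "dz": 25, "gripper": 0},
    {"rx": 0, "ry": 0, "rz": 0, "dx": 0, "dy": 0, "dz": 20, "gripper": 0},
    {"rx": 0, "ry": 0, "rz": 0, "dx": 0, "dy": 0, "dz": 5, "gripper": 0},
    {"rx": 0, "ry": 0, "rz": 0, "dx": 0, "dy": 0, "dz": 0, "gripper": 0},
    {"rx": 0, "ry": 0, "rz": 0, "dx": 0, "dy": 0, "dz": 0, "gripper": 0},
  ],
)

```text
clock: 24.1
tcp_pos: [0.4071, -0.1684, 0.0701]
orientation: [3.141, 0.029, 0.002]
contact_force: [0.9, -0.8, -1.1]
grip_width: 0.0543
gripper_force: 32.0
```

```bash
python3 - <<'E'
from h import *
st()
f=r.grab_frame('wrist');g=r.grab_frame('top')
cv2.imwrite('pics/v5.png',np.hstack([cv2.resize(f,(400,300)),cv2.resize(g[120:270,180:380],(400,300),interpolation=cv2.INTER_CUBIC)]))
E
```

```text
t 24.1 tcp [ 407.1 -168.4   70.1] head 1.06 tilt [ 0.001 -0.    -1.   ] w 54.3 gf 32.0 F [ 0.9 -0.8 -1.1] j [ 0.44  0.4  -0.22  2.23  0.17  0.53 -1.47]
```

View pics/v5.png

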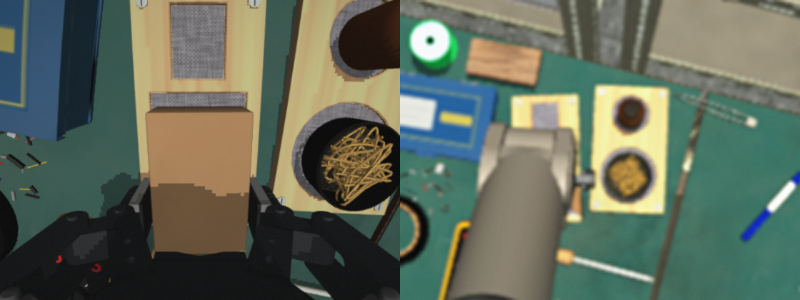

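The carton at (200,180) hangs squarely over the large oblong recess. I'll lower it, then release.

step_arm(
  moves=[
    {"rx": 0, "ry": 0, "rz": 0, "dx": -1, "dy": 0, "dz": 12, "gripper": 0},
    {"rx": 0, "ry": 0, "rz": 0, "dx": 0, "dy": 0, "dz": 12, "gripper": 0},
    {"rx": 0, "ry": 0, "rz": 0, "dx": 0, "dy": 0, "dz": 5, "gripper": 0},
    {"rx": 0, "ry": 0, "rz": 0, "dx": 0, "dy": 0, "dz": 2, "gripper": 0},
    {"rx": 0, "ry": 0, "rz": 0, "dx": 0, "dy": 0, "dz": 1, "gripper": 0},
    {"rx": 0, "ry": 0, "rz": 0, "dx": 0, "dy": 0, "dz": 0, "gripper": 0},
  ],
)

```text
clock: 24.95
tcp_pos: [0.4051, -0.1682, 0.038]
orientation: [3.141, 0.028, -0.002]
contact_force: [-5.5, 2.7, 16.1]
grip_width: 0.0543
gripper_force: 34.0
```

```bash
python3 -c "
from h import *
st()"
```

```text
t 24.95 tcp [ 405.1 -168.2   38. ] head 1.04 tilt [-0.001 -0.    -1.   ] w 54.3 gf 34.0 F [-5.5  2.7 16.1] j [ 0.42  0.46 -0.2   2.25  0.21  0.45 -1.5 ]
```

step_arm(
  moves=[
    {"rx": 0, "ry": 0, "rz": 0, "dx": 0, "dy": 0, "dz": 0, "gripper": 0.3},
    {"rx": 0, "ry": 0, "rz": 0, "dx": 0, "dy": 0, "dz": 0, "gripper": 0.6},
    {"rx": 0, "ry": 0, "rz": 0, "dx": 0, "dy": 0, "dz": 0, "gripper": 0.6},
    {"rx": 0, "ry": 0, "rz": 0, "dx": 0, "dy": 0, "dz": -10, "gripper": 0.6},
    {"rx": 0, "ry": 0, "rz": 0, "dx": 0, "dy": 0, "dz": -30, "gripper": 0.6},
    {"rx": 0, "ry": 0, "rz": 0, "dx": 0, "dy": 0, "dz": -50, "gripper": 0.6},
    {"rx": 0, "ry": 0, "rz": 0, "dx": 0, "dy": 0, "dz": -50, "gripper": 0.6},
    {"rx": 0, "ry": 0, "rz": 0, "dx": 10, "dy": -40, "dz": 0, "gripper": 0.6},
    {"rx": 0, "ry": 0, "rz": 0, "dx": 10, "dy": -40, "dz": 0, "gripper": 0.6},
    {"rx": 0, "ry": 0, "rz": 0, "dx": 10, "dy": -40, "dz": 0, "gripper": 0.6},
    {"rx": 0, "ry": 0, "rz": 0, "dx": 10, "dy": -40, "dz": 0, "gripper": 0.6},
    {"rx": 0, "ry": 0, "rz": 0, "dx": 10, "dy": -40, "dz": 0, "gripper": 0.6},
    {"rx": 0, "ry": 0, "rz": 0, "dx": 0, "dy": 0, "dz": 0, "gripper": 0.6},
  ],
)

```text
clock: 26.58
tcp_pos: [0.4527, 0.0358, 0.1781]
orientation: [-3.14, -0.037, -0.002]
contact_force: [-0.1, -1.1, -0.1]
grip_width: 0.0685
gripper_force: 0.0
```

```bash
python3 - <<'E'
from h import *
import pickle
st()
c=pickle.load(open('w2.pkl','rb'))
for z in(.05,.1,.2,.28):print(z,ray('wrist',[(110,262),(0,232),(100,235)],z,c)[:,:2].round(3).tolist(),ray('top',[(141,228),(143,252),(133,225)],z)[:,:2].round(3).tolist())
f=r.grab_frame('wrist');g=r.grab_frame('scene')
cv2.imwrite('pics/v6.png',np.hstack([cv2.resize(f,(400,300)),cv2.resize(g[150:330,60:300],(400,300),interpolation=cv2.INTER_CUBIC)]))
E
```

```text
t 26.57 tcp [452.7  35.8 178.1] head 1.35 tilt [ 0.001  0.001 -1.   ] w 68.5 gf 0.0 F [-0.1 -1.1 -0.1] j [ 0.15  0.24 -0.42  2.12  0.13  0.8  -1.89]
0.05 [[0.379, 0.135], [0.411, 0.252], [0.409, 0.141]] [[0.366, 0.14], [0.3, 0.134], [0.374, 0.163]]
0.1 [[0.402, 0.107], [0.429, 0.206], [0.428, 0.113]] [[0.365, 0.127], [0.301, 0.121], [0.373, 0.149]]
0.2 [[0.449, 0.052], [0.466, 0.115], [0.465, 0.056]] [[0.362, 0.1], [0.303, 0.095], [0.369, 0.12]]
0.28 [[0.486, 0.008], [0.495, 0.042], [0.494, 0.01]] [[0.36, 0.078], [0.304, 0.073], [0.367, 0.097]]
```

View pics/v6.png

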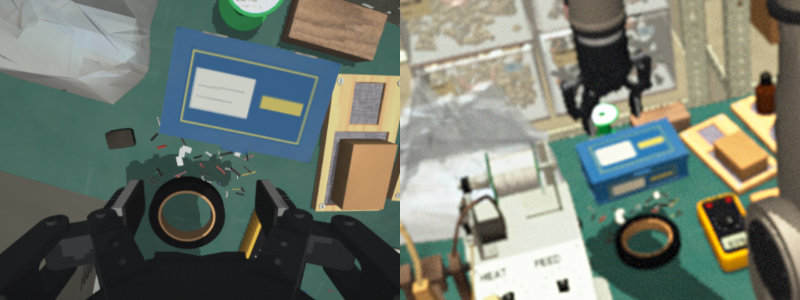

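The left half shows the connector at (120,138) and the machine's edge at the lower left. The right half shows the carton seated in its recess. I'll measure the connector from this view.

```bash
python3 - <<'E'
from h import *
c=r.camera_info('wrist');f=r.grab_frame('wrist')
V=f.max(2);m=np.zeros(V.shape,bool);m[165:225,135:210]=1
for t in(50,60,70):
    k=blob((V<t)&m,(168,193));print(t,cv2.boundingRect(k),rect('wrist',k,.014,c))
k=blob((V<60)&m,(168,193));p=k.reshape(-1,2);print('px',cv2.minAreaRect(p))
E
```

```text
50 (143, 179, 42, 23) ((458.0823059082031, 130.98345947265625), (36.86846923828125, 18.07158851623535), 74.67495727539062)
60 (143, 178, 43, 26) ((451.81378173828125, 132.53555297851562), (22.52392578125, 35.230064392089844), 9.585542678833008)
70 (143, 178, 43, 30) ((451.8214416503906, 132.57135009765625), (23.105117797851562, 35.6378059387207), 9.914117813110352)
px ((163.93641662597656, 192.58668518066406), (25.773693084716797, 40.59926986694336), 81.25383758544922)
```

step_arm(
  moves=[
    {"rx": 0, "ry": 0, "rz": -9.8, "dx": 0, "dy": 0, "dz": 0, "gripper": 0},
    {"rx": 0, "ry": 0, "rz": -9.8, "dx": 0, "dy": 0, "dz": 0, "gripper": 0},
    {"rx": 0, "ry": 0, "rz": -9.8, "dx": 0, "dy": 0, "dz": 0, "gripper": 0},
    {"rx": 0, "ry": 0, "rz": -9.8, "dx": 0, "dy": 0, "dz": 0, "gripper": 0},
    {"rx": 0, "ry": 0, "rz": -9.8, "dx": 0, "dy": 0, "dz": 0, "gripper": 0},
    {"rx": 0, "ry": 0, "rz": -9.8, "dx": 0, "dy": 0, "dz": 0, "gripper": 0},
    {"rx": 0, "ry": 0, "rz": -9.8, "dx": 0, "dy": 0, "dz": 0, "gripper": 0},
    {"rx": 0, "ry": 0, "rz": -9.8, "dx": 0, "dy": 0, "dz": 0, "gripper": 0},
    {"rx": 0, "ry": 0, "rz": -9.8, "dx": 0, "dy": 0, "dz": 0, "gripper": 0},
    {"rx": 0, "ry": 0, "rz": -9.8, "dx": 0, "dy": 0, "dz": 0, "gripper": 0},
    {"rx": 0, "ry": 0, "rz": 0, "dx": 24, "dy": 4, "dz": 0, "gripper": 0},
    {"rx": 0, "ry": 0, "rz": 0, "dx": 24, "dy": 4, "dz": 0, "gripper": 0},
    {"rx": 0, "ry": 0, "rz": 0, "dx": 24, "dy": 4, "dz": 0, "gripper": 0},
    {"rx": 0, "ry": 0, "rz": 0, "dx": 23, "dy": 3, "dz": 0, "gripper": 0},
    {"rx": 0, "ry": 0, "rz": 0, "dx": 0, "dy": 0, "dz": 0, "gripper": 0},
    {"rx": 0, "ry": 0, "rz": 0, "dx": 0, "dy": 0, "dz": 0, "gripper": 0},
  ],
)

```text
clock: 28.72
tcp_pos: [0.452, 0.1268, 0.1771]
orientation: [2.042, 2.387, -0.002]
contact_force: [0.6, -0.0, 0.1]
grip_width: 0.0429
gripper_force: 0.0
```

```bash
python3 - <<'E'
from h import *
st()
c=r.camera_info('wrist');f=r.grab_frame('wrist');cv2.imwrite('pics/w7.png',f)
p=np.array([.4515,.132,.014]);print('expected px',cv2.projectPoints(p.reshape(1,3),np.array(c['rvec']),np.array(c['tvec']),c['mtx'],c['D'])[0].ravel())
V=f.max(2);m=np.zeros(V.shape,bool);m[150:260,230:330]=1
k=blob((V<60)&m,(280,200));print(rect('wrist',k,.014,c),cv2.boundingRect(k))
E
```

```text
t 28.73 tcp [452.  126.8 177.1] head 98.92 tilt [-0.    -0.001 -1.   ] w 42.9 gf 0.0 F [ 0.6 -0.   0.1] j [ 0.23  0.32 -0.74  2.07  0.29  0.85 -0.53]
expected px [279.51075319 188.0683958 ]
((449.74029541015625, 135.52317810058594), (22.014907836914062, 32.35048294067383), 9.44639778137207) (265, 165, 27, 38)
```

View pics/w7.png

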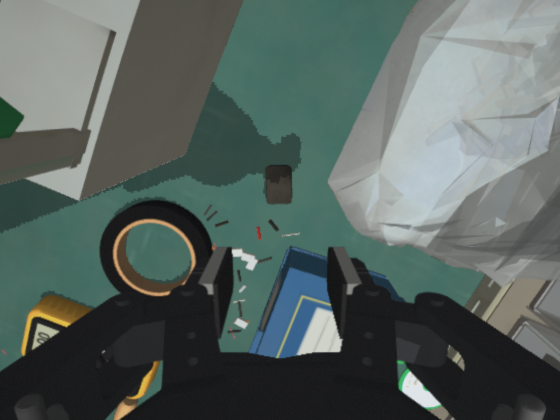

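The view shows the connector at (278,184), aligned between the fingers. The machine is on the left and the bag starts at (330,180) on the right, so I'll narrow the opening and descend watching the force.

step_arm(
  moves=[
    {"rx": 0, "ry": 0, "rz": 0, "dx": 7, "dy": -0.5, "dz": 20, "gripper": -0.2},
    {"rx": 0, "ry": 0, "rz": 0, "dx": 0, "dy": 0, "dz": 30, "gripper": -0.2},
    {"rx": 0, "ry": 0, "rz": 0, "dx": 0, "dy": 0, "dz": 30, "gripper": -0.2},
    {"rx": 0, "ry": 0, "rz": 0, "dx": 0, "dy": 0, "dz": 20, "gripper": -0.2},
    {"rx": 0, "ry": 0, "rz": 0, "dx": 0, "dy": 0, "dz": 0, "gripper": -0.2},
    {"rx": 0, "ry": 0, "rz": 0, "dx": 0, "dy": 0, "dz": 0, "gripper": -0.2},
  ],
)

```text
clock: 29.52
tcp_pos: [0.4509, 0.135, 0.0779]
orientation: [2.04, 2.388, 0.001]
contact_force: [-0.0, 0.1, 0.3]
grip_width: 0.0342
gripper_force: 0.0
```

```bash
python3 - <<'E'
from h import *
st()
c=r.camera_info('wrist');f=r.grab_frame('wrist');cv2.imwrite('pics/w8.png',f)
E
```

```text
t 29.52 tcp [450.9 135.   77.9] head 98.97 tilt [ 0.001 -0.    -1.   ] w 34.2 gf 0.0 F [-0.   0.1  0.3] j [ 0.11  0.49 -0.64  2.14  0.48  0.66 -0.71]
```

View pics/w8.png

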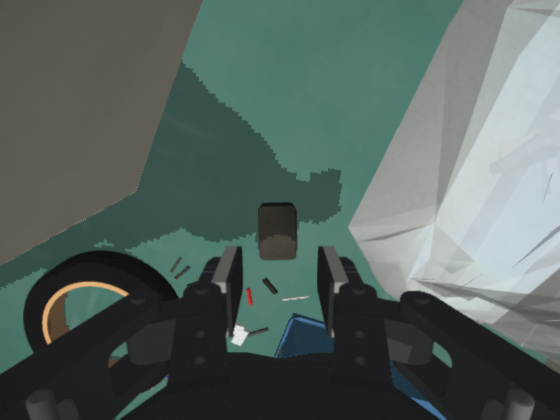

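The connector at (278,231) is centred between the fingers, with clearance on both sides. Descending.

step_arm(
  moves=[
    {"rx": 0, "ry": 0, "rz": 0, "dx": 0, "dy": 0, "dz": 15, "gripper": -0.2},
    {"rx": 0, "ry": 0, "rz": 0, "dx": 0, "dy": 0, "dz": 15, "gripper": -0.2},
    {"rx": 0, "ry": 0, "rz": 0, "dx": 0, "dy": 0, "dz": 12, "gripper": -0.2},
    {"rx": 0, "ry": 0, "rz": 0, "dx": 0, "dy": 0, "dz": 7.5, "gripper": -0.2},
    {"rx": 0, "ry": 0, "rz": 0, "dx": 0, "dy": 0, "dz": 0, "gripper": -0.2},
    {"rx": 0, "ry": 0, "rz": 0, "dx": 0, "dy": 0, "dz": 0, "gripper": -0.2},
  ],
)

```text
clock: 30.32
tcp_pos: [0.4506, 0.1357, 0.028]
orientation: [2.039, 2.389, 0.001]
contact_force: [0.0, -0.2, -0.0]
grip_width: 0.0344
gripper_force: 0.0
```

```bash
python3 - <<'E'
from h import *
st()
c=r.camera_info('wrist');print(ray('wrist',[(278,300)],.014,c))
f=r.grab_frame('wrist');V=f.max(2);m=np.zeros(V.shape,bool);m[200:400,245:312]=1
for t in (45,60):
  for k in cv2.findContours(((V<t)&m).astype(np.uint8),cv2.RETR_EXTERNAL,cv2.CHAIN_APPROX_NONE)[0]:
    if cv2.contourArea(k)>300: print(t,cv2.boundingRect(k),rect('wrist',k,.014,c))
E
```

```text
t 30.32 tcp [450.6 135.7  28. ] head 99.04 tilt [ 0.  0. -1.] w 34.4 gf 0.0 F [ 0.  -0.2 -0. ] j [ 0.04  0.57 -0.56  2.16  0.57  0.56 -0.79]
[[0.45235804 0.12221509 0.014     ]]
45 (245, 353, 67, 47) ((458.96258544921875, 80.43097686767578), (32.91023635864258, 27.712158203125), 9.006342887878418)
45 (252, 231, 51, 59) ((453.7142333984375, 145.4552001953125), (16.2651309967041, 32.14248275756836), 52.643028259277344)
60 (245, 353, 67, 47) ((458.96197509765625, 80.43476867675781), (32.91023635864258, 27.719839096069336), 9.006342887878418)
60 (251, 231, 52, 75) ((449.5535583496094, 137.16665649414062), (21.719802856445312, 35.195472717285156), 10.13790512084961)
```

step_arm(
  moves=[
    {"rx": 0, "ry": 0, "rz": 0, "dx": 1, "dy": 0, "dz": 0, "gripper": -0.3},
    {"rx": 0, "ry": 0, "rz": 0, "dx": 0, "dy": 0, "dz": 0, "gripper": -0.6},
    {"rx": 0, "ry": 0, "rz": 0, "dx": 0, "dy": 0, "dz": 0, "gripper": -0.8},
    {"rx": 0, "ry": 0, "rz": 0, "dx": 0, "dy": 0, "dz": 0, "gripper": -0.8},
    {"rx": 0, "ry": 0, "rz": 0, "dx": 0, "dy": 0, "dz": 0, "gripper": -0.8},
    {"rx": 0, "ry": 0, "rz": 0, "dx": 0, "dy": 0, "dz": -10, "gripper": -0.8},
    {"rx": 0, "ry": 0, "rz": 0, "dx": 0, "dy": 0, "dz": -30, "gripper": -0.8},
    {"rx": 0, "ry": 0, "rz": 0, "dx": 0, "dy": 0, "dz": -40, "gripper": -0.8},
    {"rx": 0, "ry": 0, "rz": 0, "dx": 0, "dy": 0, "dz": -40, "gripper": -0.8},
    {"rx": 0, "ry": 0, "rz": 0, "dx": 0, "dy": 0, "dz": -30, "gripper": -0.8},
    {"rx": 0, "ry": 0, "rz": 0, "dx": -30, "dy": 0, "dz": 0, "gripper": -0.8},
    {"rx": 0, "ry": 0, "rz": 0, "dx": -40, "dy": 0, "dz": 0, "gripper": -0.8},
    {"rx": 0, "ry": 0, "rz": 0, "dx": -40, "dy": 0, "dz": 0, "gripper": -0.8},
    {"rx": 0, "ry": 0, "rz": 0, "dx": 0, "dy": 0, "dz": 0, "gripper": -0.8},
  ],
  grip_force=25,
)

```text
clock: 32.12
tcp_pos: [0.4676, 0.0244, 0.1779]
orientation: [2.046, 2.383, -0.002]
contact_force: [-0.3, 0.5, -0.4]
grip_width: 0.0209
gripper_force: 24.6
```

step_arm(
  moves=[
    {"rx": 0, "ry": 0, "rz": 9.8, "dx": 0, "dy": 0, "dz": 0, "gripper": -0.8},
    {"rx": 0, "ry": 0, "rz": 9.8, "dx": 0, "dy": 0, "dz": 0, "gripper": -0.8},
    {"rx": 0, "ry": 0, "rz": 9.8, "dx": 0, "dy": 0, "dz": 0, "gripper": -0.8},
    {"rx": 0, "ry": 0, "rz": 9.8, "dx": 0, "dy": 0, "dz": 0, "gripper": -0.8},
    {"rx": 0, "ry": 0, "rz": 9.8, "dx": 0, "dy": 0, "dz": 0, "gripper": -0.8},
    {"rx": 0, "ry": 0, "rz": 9.8, "dx": 0, "dy": 0, "dz": 0, "gripper": -0.8},
    {"rx": 0, "ry": 0, "rz": 9.8, "dx": 0, "dy": 0, "dz": 0, "gripper": -0.8},
    {"rx": 0, "ry": 0, "rz": 9.8, "dx": 0, "dy": 0, "dz": 0, "gripper": -0.8},
    {"rx": 0, "ry": 0, "rz": 9.8, "dx": 0, "dy": 0, "dz": 0, "gripper": -0.8},
    {"rx": 0, "ry": 0, "rz": 9.8, "dx": 0, "dy": 0, "dz": 0, "gripper": -0.8},
    {"rx": 0, "ry": 0, "rz": 0, "dx": 0, "dy": 0, "dz": 0, "gripper": -0.8},
    {"rx": 0, "ry": 0, "rz": 0, "dx": 0, "dy": 0, "dz": 0, "gripper": -0.8},
  ],
)

```text
clock: 33.62
tcp_pos: [0.4674, 0.0284, 0.178]
orientation: [-3.141, -0.035, -0.0]
contact_force: [-0.2, -0.5, 0.2]
grip_width: 0.021
gripper_force: 24.6
```

```bash
python3 -c "
from h import *
st()"
```

```text
t 33.62 tcp [467.4  28.4 178. ] head 1.27 tilt [ 0.  0. -1.] w 21.0 gf 24.6 F [-0.2 -0.5  0.2] j [ 0.15  0.26 -0.4   2.09  0.14  0.81 -1.88]
```

step_arm(
  moves=[
    {"rx": 0, "ry": 0, "rz": 0, "dx": 3, "dy": 15, "dz": 0, "gripper": -0.8},
    {"rx": 0, "ry": 0, "rz": 0, "dx": 4, "dy": 30, "dz": 0, "gripper": -0.8},
    {"rx": 0, "ry": 0, "rz": 0, "dx": 5, "dy": 30, "dz": 0, "gripper": -0.8},
    {"rx": 0, "ry": 0, "rz": 0, "dx": 5, "dy": 30, "dz": 0, "gripper": -0.8},
    {"rx": 0, "ry": 0, "rz": 0, "dx": 4, "dy": 30, "dz": 0, "gripper": -0.8},
    {"rx": 0, "ry": 0, "rz": 0, "dx": 4, "dy": 30, "dz": 0, "gripper": -0.8},
    {"rx": 0, "ry": 0, "rz": 0, "dx": 4, "dy": 30, "dz": 10, "gripper": -0.8},
    {"rx": 0, "ry": 0, "rz": 0, "dx": 0, "dy": 0, "dz": 30, "gripper": -0.8},
    {"rx": 0, "ry": 0, "rz": 0, "dx": 0, "dy": 0, "dz": 30, "gripper": -0.8},
    {"rx": 0, "ry": 0, "rz": 0, "dx": 0, "dy": 0, "dz": 30, "gripper": -0.8},
    {"rx": 0, "ry": 0, "rz": 0, "dx": 0, "dy": 0, "dz": 12, "gripper": -0.8},
    {"rx": 0, "ry": 0, "rz": 0, "dx": 0, "dy": 0, "dz": 0, "gripper": -0.8},
    {"rx": 0, "ry": 0, "rz": 0, "dx": 0, "dy": 0, "dz": 0, "gripper": -0.8},
  ],
)

```text
clock: 35.25
tcp_pos: [0.5008, -0.167, 0.0668]
orientation: [3.141, 0.028, 0.003]
contact_force: [-0.1, -0.3, -0.2]
grip_width: 0.0208
gripper_force: 24.6
```

```bash
python3 - <<'E'
from h import *
st()
c=r.camera_info('wrist');f=r.grab_frame('wrist');cv2.imwrite('pics/w9.png',f)
E
```

```text
t 35.25 tcp [ 500.8 -167.    66.8] head 1.03 tilt [ 0.002 -0.    -1.   ] w 20.8 gf 24.6 F [-0.1 -0.3 -0.2] j [ 0.4   0.51 -0.25  2.03  0.21  0.62 -1.54]
```

View pics/w9.png

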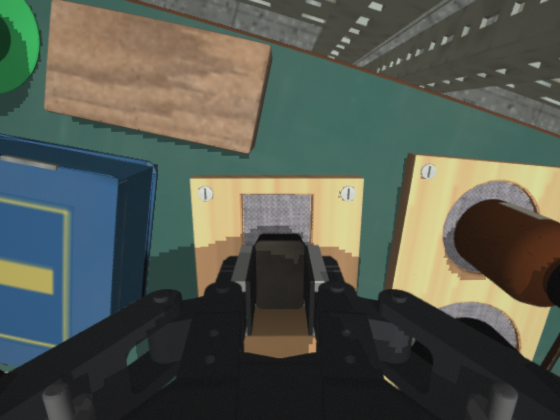

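The connector at (280,270) is held level and lined up with the small recess at (277,215). Lowering it.

step_arm(
  moves=[
    {"rx": 0, "ry": 0, "rz": 0, "dx": 0, "dy": -1, "dz": 12, "gripper": -0.8},
    {"rx": 0, "ry": 0, "rz": 0, "dx": 0, "dy": 0, "dz": 12, "gripper": -0.8},
    {"rx": 0, "ry": 0, "rz": 0, "dx": 0, "dy": 0, "dz": 5, "gripper": -0.8},
    {"rx": 0, "ry": 0, "rz": 0, "dx": 0, "dy": 0, "dz": 1.5, "gripper": -0.8},
    {"rx": 0, "ry": 0, "rz": 0, "dx": 0, "dy": 0, "dz": 0, "gripper": -0.8},
    {"rx": 0, "ry": 0, "rz": 0, "dx": 0, "dy": 0, "dz": 0, "gripper": -0.8},
  ],
)

```text
clock: 36.05
tcp_pos: [0.4995, -0.1656, 0.0358]
orientation: [3.141, 0.028, -0.002]
contact_force: [-4.3, 0.8, 11.2]
grip_width: 0.0208
gripper_force: 26.5
```

```bash
python3 -c "
from h import *
st()"
```

```text
t 36.05 tcp [ 499.5 -165.6   35.8] head 1.03 tilt [-0.001 -0.    -1.   ] w 20.8 gf 26.5 F [-4.3  0.8 11.2] j [ 0.38  0.56 -0.23  2.05  0.23  0.56 -1.56]
```

step_arm(
  moves=[
    {"rx": 0, "ry": 0, "rz": 0, "dx": 0, "dy": 0, "dz": 0, "gripper": -0.4},
    {"rx": 0, "ry": 0, "rz": 0, "dx": 0, "dy": 0, "dz": 0, "gripper": 0},
    {"rx": 0, "ry": 0, "rz": 0, "dx": 0, "dy": 0, "dz": 0, "gripper": 0},
    {"rx": 0, "ry": 0, "rz": 0, "dx": 0, "dy": 0, "dz": -10, "gripper": 0},
    {"rx": 0, "ry": 0, "rz": 0, "dx": 0, "dy": 0, "dz": -30, "gripper": 0},
    {"rx": 0, "ry": 0, "rz": 0, "dx": 0, "dy": 0, "dz": -50, "gripper": 0},
    {"rx": 0, "ry": 0, "rz": 0, "dx": 0, "dy": 0, "dz": -50, "gripper": 0},
    {"rx": 0, "ry": 0, "rz": 0, "dx": -20, "dy": 20, "dz": -30, "gripper": 0},
    {"rx": 0, "ry": 0, "rz": 0, "dx": -30, "dy": 20, "dz": -20, "gripper": 0},
    {"rx": 0, "ry": 0, "rz": 0, "dx": 0, "dy": 0, "dz": 0, "gripper": 0},
    {"rx": 0, "ry": 0, "rz": 0, "dx": 0, "dy": 0, "dz": 0, "gripper": 0},
  ],
)

```text
clock: 37.42
tcp_pos: [0.451, -0.2061, 0.2256]
orientation: [-3.141, -0.029, -0.001]
contact_force: [-0.2, 0.1, -0.1]
grip_width: 0.0427
gripper_force: 0.0
```

```bash
python3 - <<'E'
from h import *
st()
f=r.grab_frame('wrist');cv2.imwrite('pics/w10.png',f);g=r.grab_frame('scene')
cv2.imwrite('pics/v10.png',np.hstack([cv2.resize(f,(400,300)),cv2.resize(g[180:285,210:350],(400,300),interpolation=cv2.INTER_CUBIC)]))
E
```

```text
t 37.42 tcp [ 451.  -206.1  225.6] head 1.04 tilt [ 0.001  0.    -1.   ] w 42.7 gf 0.0 F [-0.2  0.1 -0.1] j [ 0.55  0.23 -0.29  1.99  0.08  0.93 -1.33]
```

View pics/v10.png

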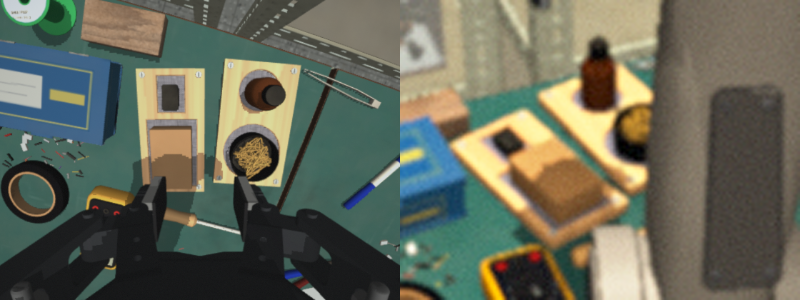

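All four items show in their recesses: connector (171,95), carton (174,158), bottle (263,92) and pot (250,155). I'll check the seating numerically.

```bash
python3 - <<'E'
from h import *
c=r.camera_info('wrist');f=cv2.imread('pics/w10.png')
hsv=cv2.cvtColor(f,cv2.COLOR_BGR2HSV);H,S,V=[hsv[...,i].astype(int) for i in range(3)]
m=np.zeros(V.shape,bool);m[170:275,205:282]=1
k=blob((H>5)&(H<24)&(S>105)&m,(243,220));print('carton',rect('wrist',k,.038,c))
m=np.zeros(V.shape,bool);m[100:160,215:265]=1
k=blob((V<75)&m,(240,134));print('conn',rect('wrist',k,.022,c))
m=np.zeros(V.shape,bool);m[170:260,310:395]=1
k=blob((V<60)&m,(350,217));print('pot',rect('wrist',k,.04,c))
print('want 416,-167.7 | 501,-165.8 | 421,-281.5')
E
```

```text
carton ((415.9082946777344, -169.43267822265625), (91.4240951538086, 57.370948791503906), 3.3809187412261963)
conn ((497.1986389160156, -165.66603088378906), (21.934947967529297, 32.8055305480957), 89.94378662109375)
pot ((422.0748596191406, -278.1515197753906), (71.19625854492188, 64.91618347167969), 11.80538272857666)
want 416,-167.7 | 501,-165.8 | 421,-281.5
```

All four are inside the 8 mm clearance, and each touched down at floor height. Handing in.

```bash
python3 -c "
from bench import r
print(r.hand_in())"
```

```text
the job is handed in; nothing more can be done
None
```

Both kits are made up and handed in after about 37 s: flux bottle, brass-wool pot, carton and connector each stand or lie in their recesses within the 8 mm clearance, and the hand-in gave no verdict.

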